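# Load the lap press and tip its weight over the well

### The arm

A 7-joint arm with a two-finger parallel gripper is mounted at the origin on the work surface. World frame = base frame: x ahead of the robot, y to its left, z up, the work surface at z = 0. Lengths are in m, angles in rad, forces in N, time in s.
With the tool pointing down it reaches from about 0.4 to 0.875 m from the base axis. Payload 4.4 kg.
Tool frame: the origin (TCP) lies between the finger pads; the fingertips stand 17 mm ahead of it and the grasp point (between the pads) lies 2 mm behind it (r.tip_reach is the distance from the TCP to the fingertips, in m); z points along the fingers, y is the line along which they close (so a half turn about z gives the same grasp; the last joint's range is limited). The gripper opens to 85 mm and grips with 20 to 120 N. Pads are 22 mm wide; open, the fingers measure 114 mm over their backs; the gripper's body (76 mm by 85 mm) begins 54 mm behind the grasp point. The pads swing forward as they close: fully open they stand 13 mm farther back than shut.
Start: joints at [1.122, 0.628, 0.038, 1.517, -0.027, 0.996, -0.02], TCP at [0.243, -0.603, 0.248] pointing down, gripper open.
Joint ranges: [-3.06, 3.06], [-0.37, 2.12], [-1.25, 1.32], [0.18, 2.47], [-1.1, 4.24], [0.23, 1.98], [-2.94, 2.94]. Speed limits (rad/s): [2.57, 2.57, 3.14, 3.14, 3.14, 3.14, 3.14].

### API

Orientations are given as a unit quaternion [x, y, z, w].
In Python, from rig import r gives the robot as it stands. The module is installed in compiled form; this text tells all that it offers.
- The arm moves only by the tool move_arm, never from a script. Its argument "increments" is one flat list of numbers, 6 for each row, row after row: the shift along the tool's x, y, z in cm, then the turn, a rotation vector about the tool's x, y, z in rad. A call has 1 to 12 rows; each row shifts and turns the commanded pose from where the row before left it, along the tool's axes as they then stand; what a row does not reach is not made up. A row lasts 1/10 s, in which the tool goes at most 50 mm and 8.59 degrees, less where a joint would pass 70% of its speed; a pose out of reach is approached as far as the arm can. A call is refused whole if a number of a shift passes 5 or a number of a turn 0.15, either way. A call with a gripper value outside its range is refused whole. "jaw" is the closure, from 0 (fully open) to 1 (shut), set as the call begins (left out, the last holds). The fingers move at their own pace and stop on an object; "force" is the grip in N (left out, the last holds). Time passes only in rows, so rows that do not move let the fingers close. It gives the time, the measured TCP pose, the force, the opening and the grip force at its end, in the units of the state.
- r.observe(): the state, without advancing time (a new reading comes with each control period).
- r.grab_frame(name): name is "scene" or "top" or "wrist"; returns the picture (384x512x3 uint8, red, green, blue); there is no depth.
- r.camera_info(name): a dict with "mtx" (3x3 intrinsics, pixels), "R" (3x3) and "t" (3): a world point X has camera coordinates R X + t; the wrist camera has in their place "tool_from_camera" (4x4, takes a point from camera to tool coordinates, whose origin is the TCP and whose axes are the flange's). Camera axes: x right, y down, z forward; pixel columns grow to the right and rows downward; lengths in m; the calibration is good to about 2 mm. A picture is of the moment at which its call begins: read the wrist's pose just before it. camera_info takes no time and is no camera call.
- r.close_job(): hands the job in; it is judged then, once.
The state is a dict: "clock": time; "qpos": joint angles; "qvel": joint speeds; "effort": joint torques, N m; "tcp_pos": TCP position; "tcp_rot": TCP orientation; "contact_force": force on the tool from outside, world axes, zero at the start; "wrist_torque": the same for the moment, N m; "opening": opening from 0.0 (shut) to 1.0 (fully open); "gripper_force": force on a finger pad.
Only numpy, scipy, OpenCV 4.12 (cv2) and the standard library are available. Lean on these libraries where they do the work, as an engineer would, in place of code of your own. Each camera call takes 0.05 s, during which the arm holds its last target. There are 200 camera calls.

### The job

Put the polishing laps away in the press: take the black cap off the well and leave it in the blue tray, drop every lap on the table flat into the sprung well one on top of another, pressing each down until none stands above the deck. Then push the heavy block of wood over the deck's edge so that it tips onto its side and lies flat on the deck, covering the well, and finally press the timer's red button down. Do not knock the other things on the bench about.

Things in the scene. Friction and masses are not known exactly. Their poses are not given: they have to be found in the camera images.
- press: fixed press. Origin on the table under the well's axis; x is the direction in which the block tips. Deck (bare aluminium): x -75 to +75 mm, y -65 to +65 mm, top 96 mm above the table. On its -x side a blue plinth, x -205 to -75 mm, same width, top 86 mm above the table, so the deck's edge at x = -75 mm is a 10 mm high fence. Nothing on the deck rises above it but the cap.
- well (a point): centre of the well's mouth, level with the deck: a round hole 66 mm in diameter and 90 mm deep with a sprung follower plate inside. z up.
- follower (a joint): depth of the follower, m: at 0 its top is 6 mm below the deck, at most 0.078. The spring pushes back with up to 3 N and a drag brake (about 6.5 N) keeps it wherever it was pushed, so pressing down takes 6 to 10 N and what is pressed in stays there. It starts at 0 to 0.005.
- weight_c (a point): centre of the loose dark hardwood block with two brass bands and a red top, 95 x 95 mm, 140 mm tall, about 0.85 kg, too wide to grasp. z is its long axis (up at the start), x and y are square to its sides. It stands on the plinth, its sides within 0.1 rad of the press's axes, its near side up to 25 mm short of the fence.
- cap_knob (a point): loose black dust cap lying over the well: disc 84 mm in diameter, 8 mm thick, with an orange knob 26 mm in diameter and 26 mm tall standing on its middle, 90 g. This point is on its axis 22 mm above its underside, 14 mm above the disc and 12 mm below the knob's top; z up the knob.
- lap1_c (a point): loose round wooden polishing lap, light wood with a green band and a copper bush, 60 mm diameter, 18 mm thick, 60 g, lying flat on the table at the start (either face may be up in the well); this point is its centre, 9 mm above its underside, z along its axis. May be absent (None).
- lap2_c (a point): loose round wooden polishing lap, light wood with a green band and a copper bush, 60 mm diameter, 18 mm thick, 60 g, lying flat on the table at the start (either face may be up in the well); this point is its centre, 9 mm above its underside, z along its axis. May be absent (None).
- lap3_c (a point): loose round wooden polishing lap, light wood with a green band and a copper bush, 60 mm diameter, 18 mm thick, 60 g, lying flat on the table at the start (either face may be up in the well); this point is its centre, 9 mm above its underside, z along its axis. May be absent (None).
- lap4_c (a point): loose round wooden polishing lap, light wood with a green band and a copper bush, 60 mm diameter, 18 mm thick, 60 g, lying flat on the table at the start (either face may be up in the well); this point is its centre, 9 mm above its underside, z along its axis. May be absent (None).
- tray: fixed open blue plastic tray for the cap, 130 x 130 mm outside, 28 mm high, walls and floor 5 mm; origin under its centre.
- start_top (a point): centre of the top of the red start button (32 mm in diameter, about 63 mm above the table) on the fixed white timer box, 90 x 100 mm, 45 mm high; it moves down with the button.
- start (a joint): travel of the start button, m: 0 released, 0.006 fully down, takes 5 N, springs back.
- compound_jar: bystander, leave alone: small jar of polishing compound, 56 mm across, 60 mm high; origin under it or in it
- hammer: bystander, leave alone: hammer, lying; origin under it or in it
- bowl: bystander, leave alone: steel bowl, 96 mm across, 45 mm high; origin under it or in it
- brush: bystander, leave alone: brush, lying; origin under it or in it
- ring_case: bystander, leave alone: blue ring case, 110 x 70 x 40 mm; origin under it or in it
- oil: bystander, leave alone: amber oil bottle, 54 mm across, 120 mm high; origin under it or in it
- mug: bystander, leave alone: white mug, 76 mm across, 85 mm high; origin under it or in it
- weight: the same block; origin at the centre of its underside as it stands at the start, 70 mm below point weight_c, same axes. Pushed half-way up or lower it slides up to the fence; pushed near its top towards the deck (under 5 N) it pivots over the fence edge and falls on its side on the deck.
- cap: the same cap; origin at the centre of its underside, 22 mm below point cap_knob, same axes
There are look-alikes about, which are no part of the job. What is shaped like the part that bears lap3_c but purple or turquoise is not meant.

How it is judged:
By the outcome, as a careful person would: the job done as asked, in the order asked, and still so for the second after the job is handed in, with the robot touching nothing.
Of lap1, lap2, lap3, lap4 only 2 to 4 are there at a start; the rules pass over those that are not, and their reading is None.
At some moment in a run one of lap1, lap2, lap3, lap4, cap may be knocked a few centimetres aside while the robot is not near it.
Once in a run the grip may slacken for a moment while it holds something.
It also fails if it takes over 210 s, if anything falls off the work surface, if the arm or the gripper's body presses on something with over 40 N, if the wrist force passes 120 N, or if a joint passes its speed limit or range.

## Working session

There is one attempt and no reset: what is moved stays moved. The work goes in short steps, Python scripts to look and compute and a tool call to move; the robot and the scene stay as the last step left them, time stands still between calls to the robot, and variables do not carry over. Pictures are saved under pics/ and viewed, at most 14 in all, crops included, and the job is handed in when it is done.

Besides the shell and the picture viewer there is one more tool, called after ">>>" in YAML: its name, and indented under it one key for each argument. move_arm: Moves the arm, as the interface text tells. Its arguments: {"type":"object","properties":{"increments":{"type":"array","items":{"type":"number"}},"jaw":{"type":"number"},"force":{"type":"number"}},"required":["increments"]}

```bash
mkdir -p pics
python3 - <<'E'
from rig import r
import cv2,numpy as np
for n in("top","scene"):
    im=r.grab_frame(n); cv2.imwrite(f"pics/{n}0.png",cv2.resize(im[:,:,::-1],(800,600),interpolation=cv2.INTER_CUBIC))
    c=r.camera_info(n); print(n,c)
print(r.camera_info("wrist")); s=r.observe(); print(s)
E
```

```text
top {'mtx': array([[446.83129528,   0.        , 264.10826168],
       [  0.        , 446.83129528, 193.35870236],
       [  0.        ,   0.        ,   1.        ]]), 'R': array([[-0.02377411, -0.99963155, -0.01309801],
       [-0.99377198,  0.02505744, -0.1085789 ],
       [ 0.1088671 ,  0.01043507, -0.99400154]]), 't': array([-0.00226201,  0.58393339,  1.59602281])}
scene {'mtx': array([[452.51606342,   0.        , 254.37267979],
       [  0.        , 452.51606342, 193.76008796],
       [  0.        ,   0.        ,   1.        ]]), 'R': array([[-0.7561602 ,  0.65420241,  0.01552255],
       [ 0.51137964,  0.60554641, -0.60975767],
       [-0.40830456, -0.45313657, -0.79243589]]), 't': array([ 0.44237747, -0.22951316,  1.8883455 ])}
{'mtx': array([[295.29619768,   0.        , 251.13356651],
       [  0.        , 295.29619768, 192.70483411],
       [  0.        ,   0.        ,   1.        ]]), 'tool_from_camera': array([[ 4.82534203e-04, -9.61364432e-01, -2.75278399e-01,
         6.87427712e-02],
       [ 9.99998946e-01,  8.40924453e-04, -1.18389661e-03,
         3.41484565e-04],
   
[... 186 characters left out ...]
pos': array([ 1.12221216,  0.62927567,  0.03842662,  1.51824501, -0.02698704,
        0.99627249, -0.02001511]), 'qvel': array([ 0.00027043, -0.00210966, -0.00203014, -0.00227748,  0.00028079,
        0.00288401, -0.00184221]), 'effort': array([ 4.30049040e-03, -5.64526105e+01,  1.23092070e+00, -1.93971276e+01,
        1.12853866e-02,  5.46235489e-03,  4.72638317e-05]), 'tcp_pos': array([ 0.24262237, -0.60246929,  0.24747375]), 'tcp_rot': array([ 9.81739351e-01,  1.90229172e-01, -1.68726168e-04, -8.24451242e-04]), 'contact_force': array([-0.69017816, -0.26474362, -0.06280732]), 'wrist_torque': array([-0.03405847,  0.01255605, -0.01178482]), 'gripper_force': 0.0, 'opening': 0.999867707291814}
```

View pics/top0.png

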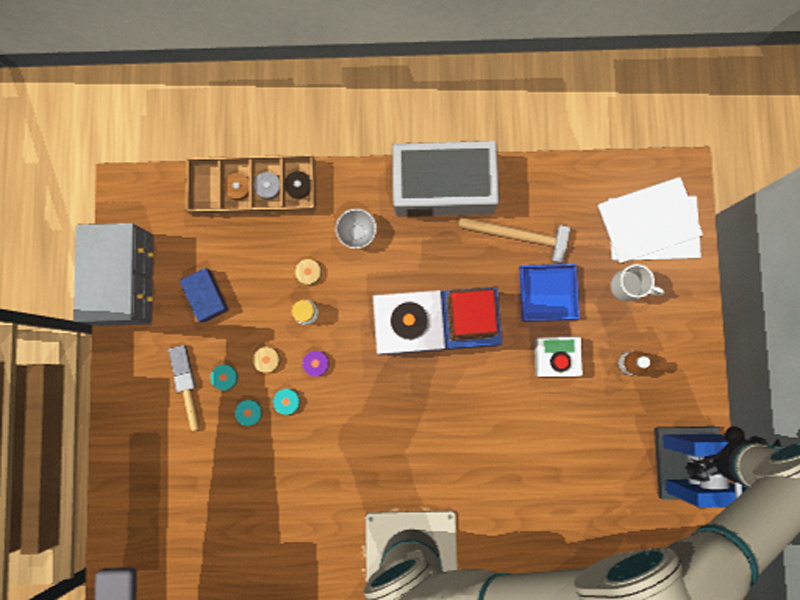

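View pics/scene0.png

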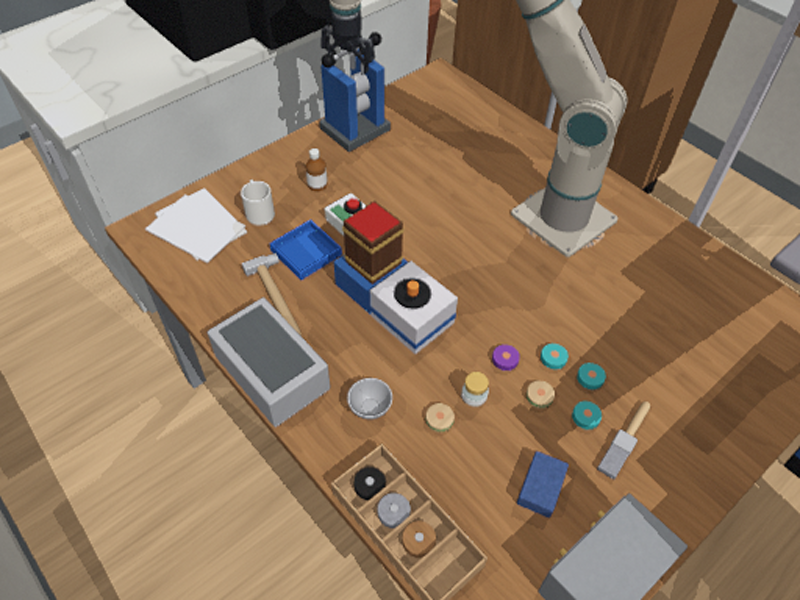

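The top picture shows two light-wood laps, at (308,271) and (266,360). Purple and turquoise look-alikes are beside them. The cap is at (409,319), the block at (473,313), the tray at (549,292) and the button at (561,361). Next I'll turn these into positions.

```bash
cat > h.py <<'E'
from rig import r
import numpy as np, cv2
from scipy.spatial.transform import Rotation as Ro
def cam(n):
    c=r.camera_info(n); K=c["mtx"]
    if n=="wrist":
        s=r.observe(); T=np.eye(4); T[:3,:3]=Ro.from_quat(s["tcp_rot"]).as_matrix(); T[:3,3]=s["tcp_pos"]
        M=np.linalg.inv(T@c["tool_from_camera"]); return K,M[:3,:3],M[:3,3]
    return K,c["R"],c["t"]
def back(c,u,v,z):
    K,R,t=c; d=R.T@np.linalg.solve(K,[u,v,1]); o=-R.T@t; return o+d*(z-o[2])/d[2]
def proj(c,X):
    K,R,t=c; p=K@(R@np.asarray(X)+t); return p[:2]/p[2]
def go(p,yaw=None,down=True):
    """increments (cm, rad, in tool axes now) to reach TCP p, tool down, tool y axis along world yaw (mod pi)"""
    s=r.observe(); R=Ro.from_quat(s["tcp_rot"]).as_matrix()
    y=R[:2,1]; cur=np.arctan2(y[1],y[0]); d=0 if yaw is None else (yaw-cur+np.pi/2)%np.pi-np.pi/2
    a=cur+d; Y=np.array([np.cos(a),np.sin(a),0]); Z=np.array([0,0,-1.]); G=np.c_[np.cross(Y,Z),Y,Z]
    print("tcp",s["tcp_pos"].round(4),"tool shift cm",(R.T@(np.array(p)-s["tcp_pos"])*100).round(2),"rotvec",Ro.from_matrix(R.T@G).as_rotvec().round(3),"yaw_y",round(cur,3),"q7",s["qpos"][6].round(2))
E
python3 - <<'E'
from h import *
k=512/800
t,s=cam("top"),cam("scene")
P={"lap a":((308,271),(440,415),.018),"lap b":((266,360),(541,392),.018),"knobtop":((409,319),(413,287),.130),"block":((473,313),(373,223),.226),"button":((561,361),(353,204),.063),
"tray":((549,292),(306,249),.02)}
for n,(a,b,z) in P.items(): print(n,back(t,a[0]*k,a[1]*k,z).round(3),back(s,b[0]*k,b[1]*k,z).round(3))
for n,a,z in [("deck",(373,295),.096),("deck",(441,291),.096),("deck",(446,351),.096),("deck",(378,354),.096),("tray",(519,266),.028),("tray",(577,264),.028),("tray",(579,320),.028),("tray",(522,322),.028),("blk",(448,290),.226),("blk",(494,287),.226),("blk",(499,333),.226),("blk",(453,338),.226),("jar",(304,311),.06),("purple",(316,363),.018),("teal",(223,377),.018),("cy",(286,402),.018)]:
    print(n,back(t,a[0]*k,a[1]*k,z).round(3))
im=cv2.imread("pics/top0.png"); im=im[230:430,180:620]; cv2.imwrite("pics/c1.png",cv2.resize(im,(800,364),interpolation=cv2.INTER_CUBIC))
E
```

```text
lap a [0.666 0.23  0.018] [0.664 0.229 0.018]
lap b [0.458 0.329 0.018] [0.459 0.33  0.018]
knobtop [ 0.536 -0.009  0.13 ] [ 0.539 -0.003  0.13 ]
block [ 0.537 -0.141  0.226] [ 0.541 -0.139  0.226]
button [ 0.438 -0.349  0.063] [ 0.438 -0.346  0.063]
tray [ 0.601 -0.337  0.02 ] [ 0.602 -0.332  0.02 ]
deck [0.595 0.071 0.096]
deck [ 0.6   -0.081  0.096]
deck [ 0.466 -0.089  0.096]
deck [0.463 0.063 0.096]
tray [ 0.663 -0.268  0.028]
tray [ 0.664 -0.404  0.028]
tray [ 0.533 -0.402  0.028]
tray [ 0.531 -0.27   0.028]
blk [ 0.586 -0.092  0.226]
blk [ 0.589 -0.186  0.226]
blk [ 0.495 -0.193  0.226]
blk [ 0.487 -0.099  0.226]
jar [0.566 0.233 0.06 ]
purple [0.448 0.212 0.018]
teal [0.421 0.43  0.018]
cy [0.36  0.283 0.018]
```

View pics/c1.png

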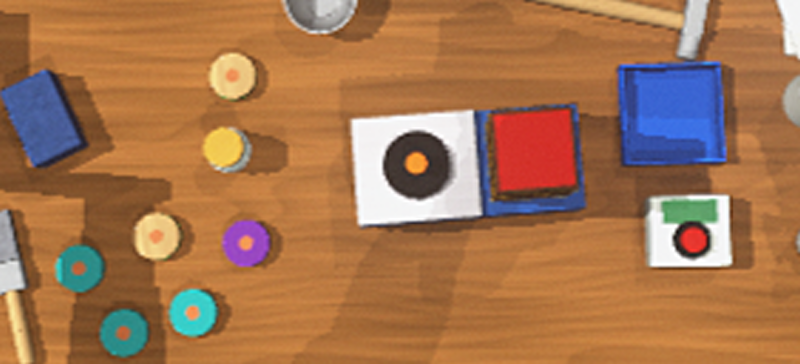

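Run:
```python
from h import *
print(r.tip_reach); go([.537,-.03,.30],.04)
```

```text
0.017
tcp [ 0.2426 -0.6025  0.2475] tool shift cm [ 48.69 -42.12  -5.18] rotvec [-1.000e-03 -1.000e-03 -1.228e+00] yaw_y -1.188 q7 -0.02
```

>>> move_arm:
  increments: [2,-1.7,-2.6,0,0,0,3.2,-2.8,-2.6,0,0,0,3.2,-2.8,0,0,0,0,3.2,-2.8,0,0,0,0,3.2,-2.8,0,0,0,0,3.2,-2.8,0,0,0,0,3.2,-2.8,0,0,0,0,3.2,-2.8,0,0,0,0,3.2,-2.8,0,0,0,0,3.2,-2.8,0,0,0,0,3.2,-2.8,0,0,0,0,3.2,-2.8,0,0,0,0]

```text
clock: 1.3
tcp_pos: [0.4668, -0.1609, 0.3002]
tcp_rot: [0.982, 0.19, -0.0, -0.0]
contact_force: [0.8, 0.3, -0.5]
opening: 1.002
gripper_force: 0.0
```

>>> move_arm:
  increments: [3.2,-2.8,0,0,0,0,3.2,-2.8,0,0,0,0,3.2,-2.7,0,0,0,0,0,0,0,0,0,-0.14,0,0,0,0,0,-0.14,0,0,0,0,0,-0.14,0,0,0,0,0,-0.14,0,0,0,0,0,-0.14,0,0,0,0,0,-0.14,0,0,0,0,0,-0.14,0,0,0,0,0,-0.14,0,0,0,0,0,-0.11]

```text
clock: 2.5
tcp_pos: [0.5242, -0.0498, 0.3]
tcp_rot: [0.69, 0.724, -0.0, -0.0]
contact_force: [0.2, 0.3, 0.2]
opening: 1.001
gripper_force: 0.0
```

Run:
```python
from h import *
go([.537,-.03,.30],.04); c=cam("wrist"); im=r.grab_frame("wrist"); cv2.imwrite("pics/w1.png",cv2.resize(im[:,:,::-1],(800,600),interpolation=cv2.INTER_CUBIC))
np.save("w1.npy",np.hstack([c[0],c[1],c[2][:,None]]))
```

```text
tcp [ 0.5242 -0.0498  0.3   ] tool shift cm [ 1.92  1.37 -0.  ] rotvec [-0.001 -0.     0.007] yaw_y 0.047 q7 -0.1
```

View pics/w1.png

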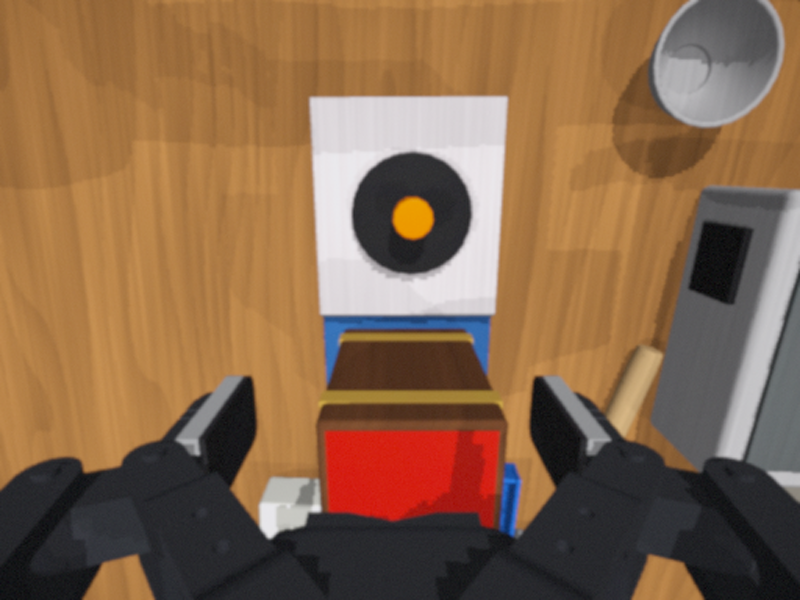

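The wrist view shows the deck corners at (311,97), (507,96), (495,315) and (321,315), and the knob top at (413,218). The block's near side is just short of the fence.

Run:
```python
from h import *
M=np.load("w1.npy"); c=(M[:,:3],M[:,3:6],M[:,6]); k=.64
d=[back(c,u*k,v*k,.096) for u,v in [(310.5,96.5),(507,96),(495,315),(320.5,315)]]
print(np.round(d,4),np.mean(d,0).round(4)); 
print("edge angles",[round(float(np.arctan2(*(d[i]-d[j])[[1,0]])),3) for i,j in((0,3),(1,2),(1,0),(2,3))])
print("knob",back(c,413*k,218*k,.13).round(4),"disc",back(c,411.5*k,212.5*k,.104).round(4))
print("blk",[back(c,u*k,v*k,.226).round(4) for u,v in((319,420),(507,420))])
kx=back(c,413*k,218*k,.13); go([kx[0],kx[1],.2],.045)
```

```text
[[ 0.4633  0.0632  0.096 ]
 [ 0.5931  0.0696  0.096 ]
 [ 0.6017 -0.082   0.096 ]
 [ 0.4707 -0.0883  0.096 ]] [ 0.5322 -0.0094  0.096 ]
edge angles [1.619, 1.627, 0.05, 0.048]
knob [ 0.5342 -0.0097  0.13  ] disc [ 0.5342 -0.0085  0.104 ]
blk [array([ 0.4897, -0.1   ,  0.226 ]), array([ 0.5814, -0.0955,  0.226 ])]
tcp [ 0.5242 -0.0498  0.2999] tool shift cm [3.96 1.21 9.99] rotvec [-0.001 -0.     0.005] yaw_y 0.05 q7 -0.1
```

>>> move_arm:
  increments: [3.96,1.2,0,0,0,0,0,0,4.5,0,0,0,0,0,4.5,0,0,0,0,0,4,0,0,0,0,0,3,0,0,0,0,0,1.8,0,0,0,0,0,0,0,0,0]

```text
clock: 3.25
tcp_pos: [0.5328, -0.0097, 0.1197]
tcp_rot: [0.693, 0.721, -0.002, -0.002]
contact_force: [-0.8, -0.8, 0.1]
opening: 1.001
gripper_force: 0.0
```

>>> move_arm:
  increments: [0,0,0,0,0,0,0,0,0,0,0,0,0,0,0,0,0,0,0,0,0,0,0,0,0,0,0,0,0,0,0,0,0,0,0,0,0,0,0,0,0,0,0,0,0,0,0,0]
  jaw: 1
  force: 50

```text
clock: 4.05
tcp_pos: [0.5356, -0.0097, 0.1235]
tcp_rot: [0.692, 0.722, 0.001, 0.001]
contact_force: [-1.3, -0.2, 5.7]
opening: 0.284
gripper_force: 48.8
```

>>> move_arm:
  increments: [0,0,-2,0,0,0,0,0,-4,0,0,0,0,0,-4,0,0,0,0,0,-4,0,0,0,0,0,-4,0,0,0,0,0,-4,0,0,0,0,0,0,0,0,0]

```text
clock: 4.75
tcp_pos: [0.5378, -0.0091, 0.3483]
tcp_rot: [0.692, 0.722, 0.004, 0.004]
contact_force: [-0.1, 0.6, -0.1]
opening: 0.292
gripper_force: 49.3
```

Run:
```python
from h import *
go([.598,-.336,.32],.05); c=cam("wrist"); im=r.grab_frame("wrist"); cv2.imwrite("pics/w2.png",cv2.resize(im[:,:,::-1],(800,600),interpolation=cv2.INTER_CUBIC))
np.save("w2.npy",np.hstack([c[0],c[1],c[2][:,None]]))
```

```text
tcp [ 0.5378 -0.0091  0.3483] tool shift cm [-32.91   4.63   2.9 ] rotvec [ 0.012  0.001 -0.008] yaw_y 0.042 q7 -0.17
```

View pics/w2.png

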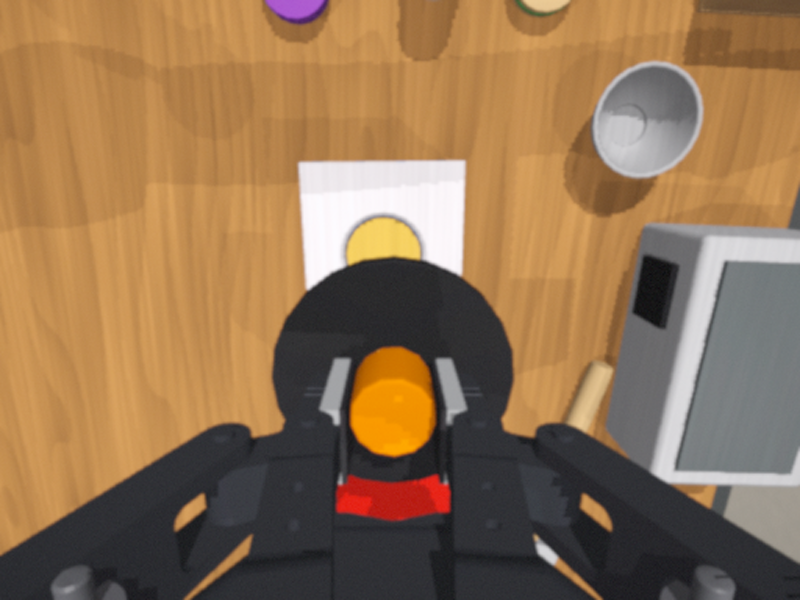

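The cap is held by its knob, level, and the open well shows its gold follower. Moving it to the tray.

>>> move_arm:
  increments: [-2,0.3,0,0,0,0,-4,0.6,0,0,0,0,-4,0.6,0,0,0,0,-4,0.6,0,0,0,0,-4,0.6,0,0,0,0,-4,0.6,0,0,0,0,-4,0.6,0,0,0,0,-4,0.6,0,0,0,0,-2.9,0.1,0,0,0,0,0,0,0,0,0,0]

```text
clock: 5.8
tcp_pos: [0.5922, -0.3426, 0.3391]
tcp_rot: [0.695, 0.719, -0.002, -0.001]
contact_force: [-0.4, 0.4, -0.8]
opening: 0.283
gripper_force: 49.3
```

Run:
```python
from h import *
go([.598,-.336,.035],.05); print(r.observe()["opening"])
```

```text
tcp [ 0.5922 -0.3426  0.3391] tool shift cm [ 0.7   0.74 30.41] rotvec [-0.005  0.002 -0.016] yaw_y 0.034 q7 0.36
0.2834995845810354
```

>>> move_arm:
  increments: [0.5,0.5,4,0,0,0,0,0,4,0,0,0,0,0,4,0,0,0,0,0,4,0,0,0,0,0,4,0,0,0,0,0,3.5,0,0,0,0,0,2.5,0,0,0,0,0,2,0,0,0,0,0,1,0,0,0,0,0,0.5,0,0,0,0,0,0,0,0,0]

```text
clock: 6.9
tcp_pos: [0.5992, -0.3307, 0.047]
tcp_rot: [0.692, 0.722, -0.0, -0.0]
contact_force: [0.5, -0.8, -0.5]
opening: 0.284
gripper_force: 49.3
```

Run:
```python
from h import *
go([.598,-.336,.031],.05)
```

```text
tcp [ 0.5992 -0.3307  0.047 ] tool shift cm [-0.53 -0.15  1.6 ] rotvec [-0.001 -0.001 -0.008] yaw_y 0.042 q7 0.25
```

>>> move_arm:
  increments: [-0.5,-0.1,0.5,0,0,0,0,0,0.4,0,0,0,0,0,0.3,0,0,0,0,0,0,0,0,0]

```text
clock: 7.3
tcp_pos: [0.5984, -0.3362, 0.0351]
tcp_rot: [0.692, 0.722, -0.0, -0.0]
contact_force: [0.2, 0.1, -0.9]
opening: 0.284
gripper_force: 49.3
```

>>> move_arm:
  increments: [0,0,0,0,0,0,0,0,0,0,0,0,0,0,0,0,0,0,0,0,0,0,0,0,0,0,0,0,0,0,0,0,0,0,0,0]
  jaw: 0.45

```text
clock: 7.9
tcp_pos: [0.5987, -0.3362, 0.0354]
tcp_rot: [0.692, 0.722, 0.0, 0.0]
contact_force: [0.5, -0.3, -0.5]
opening: 0.549
gripper_force: 0.0
```

>>> move_arm:
  increments: [0,0,-1,0,0,0,0,0,-3,0,0,0,0,0,-4.5,0,0,0,0,0,-4.5,0,0,0,0,0,-4.5,0,0,0,0,0,-4.5,0,0,0,0,0,-4.5,0,0,0,0,0,0,0,0,0]

```text
clock: 8.7
tcp_pos: [0.6021, -0.3373, 0.3093]
tcp_rot: [0.692, 0.722, 0.002, 0.007]
contact_force: [1.4, -0.1, 0.6]
opening: 0.55
gripper_force: 0.0
```

Run:
```python
from h import *
go([.50,-.009,.30],.05)
for n in ("top","wrist"):
    c=cam(n); im=r.grab_frame(n)
    if n=="top": a=im[170:300,100:400]; im=a
    cv2.imwrite(f"pics/x_{n}.png",cv2.resize(im[:,:,::-1],(800,347 if n=="top" else 600),interpolation=cv2.INTER_CUBIC))
```

```text
tcp [ 0.6021 -0.3373  0.3093] tool shift cm [33.23 -8.85  0.59] rotvec [ 0.013  0.007 -0.008] yaw_y 0.042 q7 0.34
```

View pics/x_top.png

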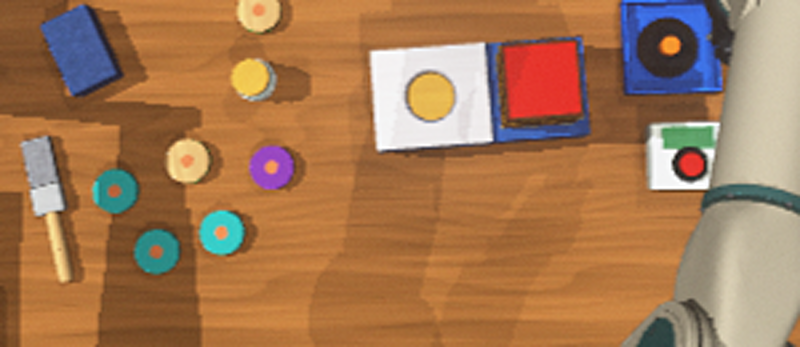

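The top view shows the cap upright in the tray at (668,47). The laps haven't moved and the well is open. Next I'll look at the well from close above.

>>> move_arm:
  increments: [4.2,-1.0,0,0,0,0,4.2,-1.0,0,0,0,0,4.2,-1.0,0,0,0,0,4.2,-1.0,0,0,0,0,4.2,-1.0,0,0,0,0,4.2,-1,0,0,0,0,2.5,0,0,0,0,0,0,0,0,0,0,0,0,0,0,0,0,0]
  jaw: 0

```text
clock: 9.7
tcp_pos: [0.5263, -0.062, 0.2994]
tcp_rot: [0.692, 0.722, -0.001, -0.001]
contact_force: [0.2, 0.2, 0.4]
opening: 1.002
gripper_force: 0.0
```

Run:
```python
from h import *
go([.665,.17,.20],1.62); c=cam("wrist"); im=r.grab_frame("wrist"); 
h=cv2.cvtColor(im,cv2.COLOR_RGB2HSV); m=((h[...,0]>18)&(h[...,0]<32)&(h[...,1]>110)).astype(np.uint8)
n,l,s,ce=cv2.connectedComponentsWithStats(m); 
for i in range(1,n):
    if s[i,4]>300: print(s[i],ce[i].round(1))
d=[proj(c,[.5325,-.009,.096])]; print(d)
cv2.imwrite("pics/w3.png",cv2.resize(im[:,:,::-1],(800,600),interpolation=cv2.INTER_CUBIC)); np.save("w3.npy",np.hstack([c[0],c[1],c[2][:,None]]))
```

```text
tcp [ 0.5263 -0.062   0.2994] tool shift cm [22.58 14.88  9.9 ] rotvec [-1.000e-03  2.000e-03  1.565e+00] yaw_y 0.043 q7 -0.08
[ 232   95   56   57 2534] [259.3 122.9]
[217 203  84   6 395] [259.2 205.1]
[201 237 121  11 947] [261.  240.6]
[array([260.29327771, 124.28077853])]
```

View pics/w3.png

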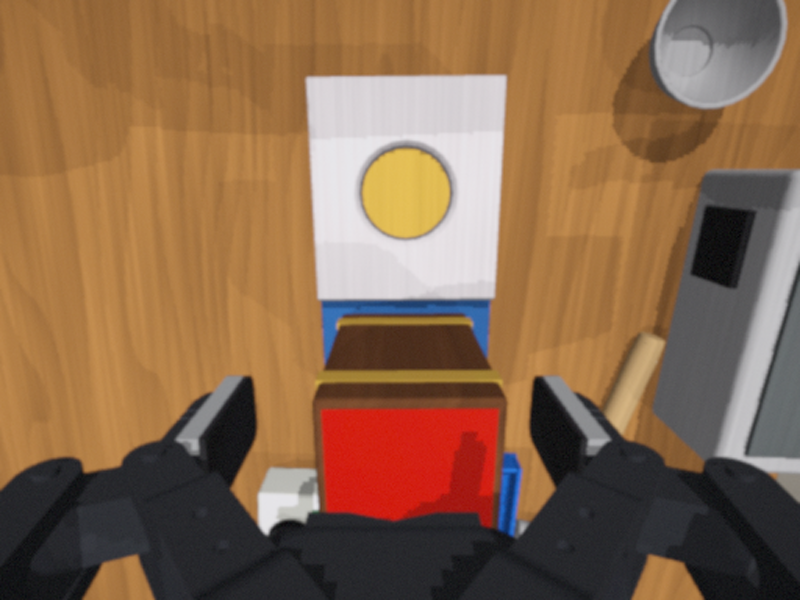

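The well's rim spans columns 359–454 and rows 141–240, so its centre is at about (406.5,190.5).

Run:
```python
from h import *
M=np.load("w3.npy"); c=(M[:,:3],M[:,3:6],M[:,6]); k=.64
print("well",back(c,406.5*k,190.5*k,.096).round(4),"follower",back(c,259.3,122.9,.09).round(4))
d=[back(c,u*k,v*k,.096) for u,v in[(306.5,76),(506,75),(496,299),(318,299)]]; print(np.round(d,4),np.mean(d,0))
```

```text
well [ 0.5322 -0.0065  0.096 ] follower [ 0.5315 -0.0078  0.09  ]
[[ 0.4631  0.0634  0.096 ]
 [ 0.5933  0.0696  0.096 ]
 [ 0.6027 -0.0819  0.096 ]
 [ 0.4706 -0.0878  0.096 ]] [ 0.53241559 -0.00918097  0.096     ]
```

>>> move_arm:
  increments: [4.3,1.5,0,0,0,0,4.3,1.5,0,0,0,0,4.3,1.5,0,0,0,0,4.3,1.5,0,0,0,0,4.3,1.5,1,0,0,0,4.3,1.5,2,0,0,0,0,0,2,0,0,0.15,0,0,0,0,0,0.15,0,0,0,0,0,0.15,0,0,0,0,0,0.15,0,0,0,0,0,0.15,0,0,0,0,0,0.15]

```text
clock: 10.95
tcp_pos: [0.6068, 0.1973, 0.2493]
tcp_rot: [0.939, 0.345, -0.001, 0.001]
contact_force: [-0.4, 0.4, 1.0]
opening: 1.0
gripper_force: 0.0
```

>>> move_arm:
  increments: [0,0,0,0,0,0.15,0,0,0,0,0,0,0,0,0,0,0,0]

```text
clock: 11.25
tcp_pos: [0.6065, 0.1983, 0.2497]
tcp_rot: [0.96, 0.279, -0.0, 0.0]
contact_force: [0.2, 0.7, -0.4]
opening: 0.999
gripper_force: 0.0
```

```bash
cat > seg.py <<'E'
from h import *
def laps(n="wrist",z=.018,show=None):
    c=cam(n); im=r.grab_frame(n)
    if show: cv2.imwrite(show,cv2.resize(im[:,:,::-1],(800,600),interpolation=cv2.INTER_CUBIC))
    h=cv2.cvtColor(cv2.GaussianBlur(im,(3,3),0),cv2.COLOR_RGB2HSV)
    m=((h[...,0]>12)&(h[...,0]<26)&(h[...,2]>175)&(h[...,1]<135)&(h[...,1]>50)).astype(np.uint8)
    cs,_=cv2.findContours(m,cv2.RETR_EXTERNAL,cv2.CHAIN_APPROX_NONE)
    for k in cs:
        if len(k)>30:
            k=cv2.convexHull(k).reshape(-1,2)
            W=np.array([back(c,u,v,z)[:2] for u,v in k],np.float32); cc,rr=cv2.minEnclosingCircle(W)
            if .02<rr<.04: print("lap",np.round(cc,4),"r",round(rr,4),"px",k.mean(0).round())
E
python3 - <<'E'
from seg import *
go([.665,.23,.018],None); laps(show="pics/w4.png")
E
```

```text
tcp [0.6065 0.1983 0.2497] tool shift cm [ 6.66  0.44 23.16] rotvec [ 0.001  0.001 -0.   ] yaw_y -1.006 q7 -1.43
lap [0.4563 0.3297] r 0.0307 px [103. 209.]
lap [0.5756 0.2563] r 0.02 px [195. 162.]
lap [0.6639 0.2291] r 0.0306 px [254. 109.]
lap [0.8032 0.0765] r 0.0282 px [439.  80.]
```

View pics/w4.png

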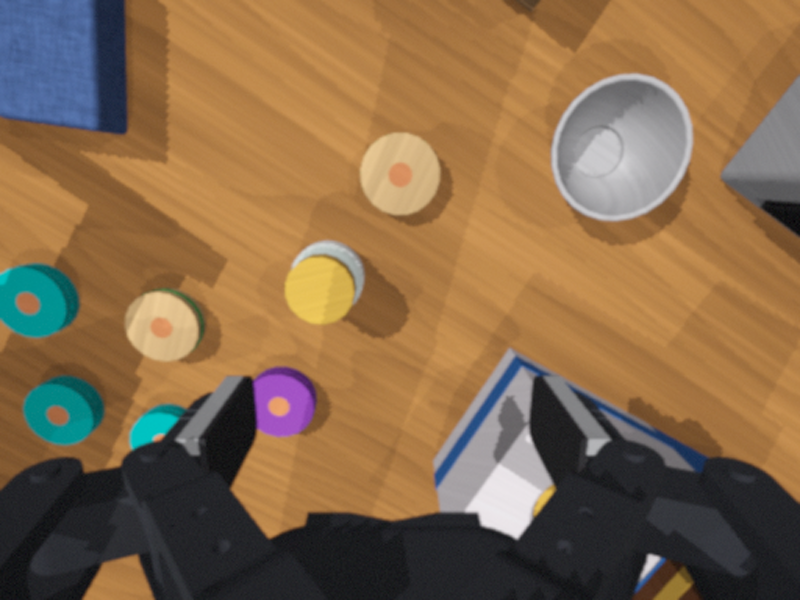

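The wrist view shows lap A with its bush at (400,175), and lap B at (163,326). Lap A is at (0.664,0.229). Going down on it.

>>> move_arm:
  increments: [3.3,0.3,2,0,0,0,3.2,0.2,2,0,0,0,0,0,4,0,0,0,0,0,4,0,0,0,0,0,3,0,0,0,0,0,0,0,0,0,0,0,0,0,0,0]

```text
clock: 12.0
tcp_pos: [0.6642, 0.2297, 0.1005]
tcp_rot: [0.961, 0.278, -0.0, -0.0]
contact_force: [0.6, 0.2, -0.4]
opening: 0.999
gripper_force: 0.0
```

Run:
```python
from h import *
go([.6639,.2291,.021],-1.006)
```

```text
tcp [0.6642 0.2297 0.1005] tool shift cm [-0.05  0.04  7.95] rotvec [-0.     0.    -0.001] yaw_y -1.007 q7 -1.45
```

>>> move_arm:
  increments: [0,0,3,0,0,0,0,0,2.5,0,0,0,0,0,1.5,0,0,0,0,0,0.95,0,0,0,0,0,0,0,0,0,0,0,0,0,0,0]

```text
clock: 12.6
tcp_pos: [0.6648, 0.2304, 0.0222]
tcp_rot: [0.961, 0.278, 0.001, -0.0]
contact_force: [-0.3, -0.1, 0.1]
opening: 0.997
gripper_force: 0.0
```

>>> move_arm:
  increments: [0,0,0,0,0,0,0,0,0,0,0,0,0,0,0,0,0,0,0,0,0,0,0,0,0,0,0,0,0,0,0,0,0,0,0,0]
  jaw: 1
  force: 50

```text
clock: 13.2
tcp_pos: [0.6649, 0.2303, 0.0226]
tcp_rot: [0.961, 0.278, 0.001, -0.0]
contact_force: [-0.6, -0.3, 5.7]
opening: 0.678
gripper_force: 52.7
```

>>> move_arm:
  increments: [0,0,-2,0,0,0,0,0,-4,0,0,0,0,0,-4,0,0,0,0,0,-4,0,0,0,0,0,-4,0,0,0,0,0,0,0,0,0]

```text
clock: 13.8
tcp_pos: [0.6677, 0.2315, 0.2085]
tcp_rot: [0.961, 0.278, 0.007, -0.001]
contact_force: [-0.1, 0.6, -0.1]
opening: 0.675
gripper_force: 53.6
```

Run:
```python
from h import *
go([.532,-.008,.19],-.957)
im=r.grab_frame("wrist"); cv2.imwrite("pics/w5.png",cv2.resize(im[180:384,130:380,::-1],(735,600),interpolation=cv2.INTER_CUBIC))
```

```text
tcp [0.6677 0.2315 0.2085] tool shift cm [-24.27  13.02   1.57] rotvec [ 0.003 -0.013 -0.051] yaw_y -1.008 q7 -1.44
```

View pics/w5.png

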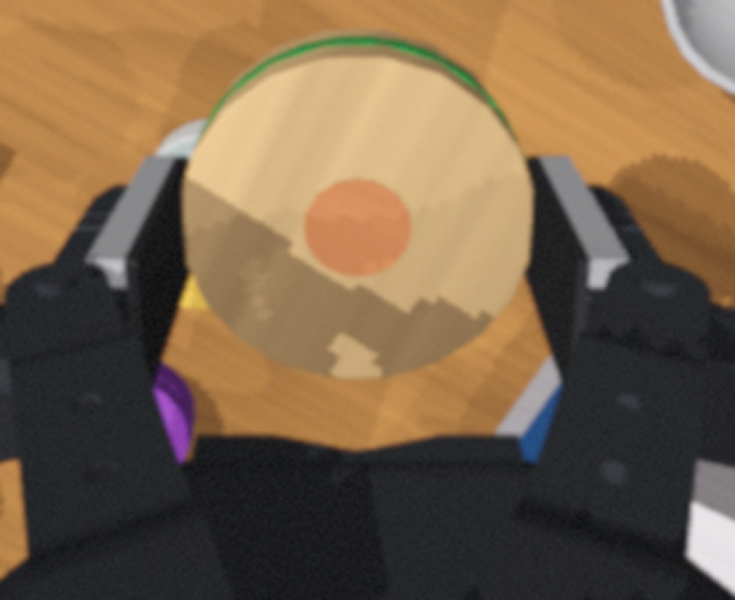

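The lap is held level between the pads, with its bush at crop pixel (358,228). I'll work out how it sits in the tool.

Run:
```python
from h import *
c=r.camera_info("wrist"); T=c["tool_from_camera"]
def ray(u,v):
    d=T[:3,:3]@np.linalg.solve(c["mtx"],[u,v,1]); return T[:3,3],d
f=250/735
for n,(u,v) in {"bush":(358,228),"L":(165,157),"R":(553,157),"Lin":(187,160),"face_l":(183,215),"face_r":(533,210)}.items():
    o,d=ray(130+u*f,180+v*f); 
    print(n,"at z=.0046",(o+d*(.0046-o[2])/d[2]).round(4),"at x=.011",(o+d*(.011-o[0])/d[0]).round(4))
```

```text
bush at z=.0046 [-0.0022  0.0003  0.0046] at x=.011 [ 0.011   0.0003 -0.0199]
L at z=.0046 [ 0.0107 -0.0313  0.0046] at x=.011 [ 0.011  -0.0312  0.0039]
R at z=.0046 [0.0108 0.0323 0.0046] at x=.011 [0.011  0.0321 0.004 ]
Lin at z=.0046 [ 0.0102 -0.0277  0.0046] at x=.011 [ 0.011  -0.0273  0.0027]
face_l at z=.0046 [ 0.0002 -0.0289  0.0046] at x=.011 [ 0.011  -0.0243 -0.0162]
face_r at z=.0046 [0.0012 0.0295 0.0046] at x=.011 [ 0.011   0.0253 -0.0145]
```

>>> move_arm:
  increments: [-2,1.1,0,0,0,0,-3.5,1.9,0,0,0,0,-3.5,1.9,0,0,0,0,-3.5,1.9,0,0,0,0,-3.5,1.9,0,0,0,0,-3.5,1.9,0,0,0,0,-3,1.6,0,0,0,0,-1.6,0.8,2,0,0,0,0,0,2.5,0,0,0,0,0,0,0,0,0,0,0,0,0,0,0]

```text
clock: 14.95
tcp_pos: [0.5289, -0.0081, 0.1554]
tcp_rot: [0.961, 0.278, -0.001, -0.0]
contact_force: [-0.8, -0.2, -0.6]
opening: 0.674
gripper_force: 53.7
```

Run:
```python
from h import *
go([.5336,-.007,.125],None)
```

```text
tcp [ 0.5289 -0.0081  0.1554] tool shift cm [0.46 0.16 3.03] rotvec [-0.001  0.001  0.   ] yaw_y -1.007 q7 -1.14
```

>>> move_arm:
  increments: [0.45,0.15,1,0,0,0,0,0,1.5,0,0,0,0,0,0.5,0,0,0,0,0,0,0,0,0,0,0,0,0,0,0]

```text
clock: 15.45
tcp_pos: [0.5344, -0.0071, 0.1262]
tcp_rot: [0.961, 0.278, 0.0, 0.0]
contact_force: [-0.1, 0.4, -0.4]
opening: 0.678
gripper_force: 53.7
```

Run:
```python
from h import *
go([.5336,-.007,.114],None)
```

```text
tcp [ 0.5344 -0.0071  0.1262] tool shift cm [-0.06 -0.06  1.22] rotvec [ 0.    -0.001  0.   ] yaw_y -1.008 q7 -1.15
```

>>> move_arm:
  increments: [-0.06,-0.06,0.3,0,0,0,0,0,0.3,0,0,0,0,0,0.3,0,0,0,0,0,0,0,0,0]

```text
clock: 15.85
tcp_pos: [0.5329, -0.0072, 0.1165]
tcp_rot: [0.961, 0.278, -0.0, -0.0]
contact_force: [-0.1, -0.6, -0.4]
opening: 0.672
gripper_force: 53.7
```

>>> move_arm:
  increments: [0,0,0.2,0,0,0,0,0,0.2,0,0,0,0,0,0,0,0,0]

```text
clock: 16.15
tcp_pos: [0.533, -0.0072, 0.1126]
tcp_rot: [0.961, 0.278, -0.0, -0.0]
contact_force: [-0.3, 0.6, -0.8]
opening: 0.674
gripper_force: 53.7
```

>>> move_arm:
  increments: [0,0,0.2,0,0,0,0,0,0.1,0,0,0,0,0,0,0,0,0]

```text
clock: 16.45
tcp_pos: [0.5333, -0.0072, 0.11]
tcp_rot: [0.961, 0.278, 0.0, 0.0]
contact_force: [-0.9, -0.2, 2.6]
opening: 0.672
gripper_force: 54.2
```

>>> move_arm:
  increments: [0,0,0,0,0,0,0,0,0,0,0,0,0,0,0,0,0,0,0,0,0,0,0,0]
  jaw: 0

```text
clock: 16.85
tcp_pos: [0.5331, -0.0072, 0.1097]
tcp_rot: [0.961, 0.278, -0.0, -0.0]
contact_force: [0.3, 0.0, -0.3]
opening: 1.001
gripper_force: 0.0
```

>>> move_arm:
  increments: [0,0,-2,0,0,0,0,0,-3,0,0,0,0,0,-3,0,0,0,0.15,0,0,0,0,0,0,0,0,0,0,0,0,0,0,0,0,0,0,0,0,0,0,0,0,0,0,0,0,0]
  jaw: 1

```text
clock: 17.65
tcp_pos: [0.5338, -0.0064, 0.1889]
tcp_rot: [0.961, 0.278, -0.001, -0.0]
contact_force: [-0.2, 0.3, 0.9]
opening: -0.001
gripper_force: 0.0
```

Run:
```python
from seg import *
go([.532,-.008,.13],None); laps(z=.104)
import seg; laps("top",.018)
```

```text
tcp [ 0.5338 -0.0064  0.1889] tool shift cm [-0.23  0.04  5.89] rotvec [-0.001  0.002  0.   ] yaw_y -1.008 q7 -1.14
lap [ 0.5315 -0.008 ] r 0.0302 px [249. 200.]
lap [-0.0568  0.7715] r 0.0295 px [ 47. 379.]
lap [0.4602 0.3326] r 0.0297 px [170. 229.]
lap [0.5456 0.0399] r 0.0322 px [248. 204.]
lap [0.5819 0.0172] r 0.0324 px [254. 195.]
lap [1.1589 0.2557] r 0.0283 px [189.  47.]
lap [ 1.1587 -0.0735] r 0.0266 px [276.  45.]
lap [ 1.1592 -0.1897] r 0.0271 px [306.  42.]
```

Lap A sits in the mouth at (0.5315,−0.008). Pressing it with shut fingers.

>>> move_arm:
  increments: [-0.2,0.05,3,0,0,0,0,0,2.5,0,0,0,0,0,1,0,0,0,0,0,0,0,0,0]

```text
clock: 18.15
tcp_pos: [0.5321, -0.0078, 0.1236]
tcp_rot: [0.961, 0.278, -0.001, -0.0]
contact_force: [-0.4, 0.2, 0.6]
opening: -0.001
gripper_force: 0.0
```

>>> move_arm:
  increments: [0,0,0.3,0,0,0,0,0,0.3,0,0,0,0,0,0.3,0,0,0,0,0,0.2,0,0,0,0,0,0,0,0,0]

```text
clock: 18.65
tcp_pos: [0.5339, -0.0078, 0.1147]
tcp_rot: [0.961, 0.278, 0.001, 0.0]
contact_force: [-0.6, 0.2, 3.6]
opening: 0.001
gripper_force: 1.5
```

Run:
```python
from h import *
go([.5315,-.008,.10],None)
```

```text
tcp [ 0.5339 -0.0078  0.1147] tool shift cm [-0.22 -0.12  1.47] rotvec [ 0.001 -0.002  0.   ] yaw_y -1.008 q7 -1.15
```

>>> move_arm:
  increments: [-0.1,0,0.3,0,0,0,0,0,0.3,0,0,0,0,0,0.3,0,0,0,0,0,0.2,0,0,0,0,0,0,0,0,0]

```text
clock: 19.15
tcp_pos: [0.5338, -0.0079, 0.1037]
tcp_rot: [0.961, 0.278, 0.002, 0.0]
contact_force: [2.0, 1.0, 3.6]
opening: 0.006
gripper_force: 1.6
```

>>> move_arm:
  increments: [0,0,0.3,0,0,0,0,0,0.3,0,0,0,0,0,0.2,0,0,0,0,0,0,0,0,0]

```text
clock: 19.55
tcp_pos: [0.5336, -0.008, 0.0955]
tcp_rot: [0.961, 0.278, 0.002, 0.0]
contact_force: [1.7, 1.5, 3.3]
opening: 0.004
gripper_force: 1.8
```

>>> move_arm:
  increments: [0,0,-2,0,0,0,0,0,-3,0,0,0,0,0,-4,0,0,0,0,0,-3,0,0,0,0,0,0,0,0,0]

```text
clock: 20.05
tcp_pos: [0.5341, -0.0087, 0.2186]
tcp_rot: [0.961, 0.277, 0.003, 0.001]
contact_force: [0.9, -0.6, 0.2]
opening: 0.001
gripper_force: 0.0
```

Run:
```python
from seg import *
go([.4563-.05,.3297-.03,.21],None)
laps(z=.079,show="pics/w6.png"); laps("top",.018)
```

```text
tcp [ 0.5341 -0.0087  0.2186] tool shift cm [  5.62 -32.91   0.77] rotvec [ 0.004 -0.006  0.   ] yaw_y -1.008 q7 -1.13
lap [0.4553 0.0101] r 0.0301 px [193. 242.]
lap [ 0.5317 -0.0081] r 0.0291 px [250. 189.]
lap [ 0.7353 -0.1299] r 0.0248 px [498.  58.]
lap [-0.0568  0.7715] r 0.0295 px [ 47. 379.]
lap [0.4602 0.3326] r 0.0297 px [170. 229.]
lap [0.8727 0.4571] r 0.0294 px [137. 119.]
lap [1.1611 0.2518] r 0.0271 px [190.  46.]
lap [ 1.1587 -0.0735] r 0.0266 px [276.  45.]
lap [ 1.1592 -0.1897] r 0.0271 px [306.  41.]
```

View pics/w6.png

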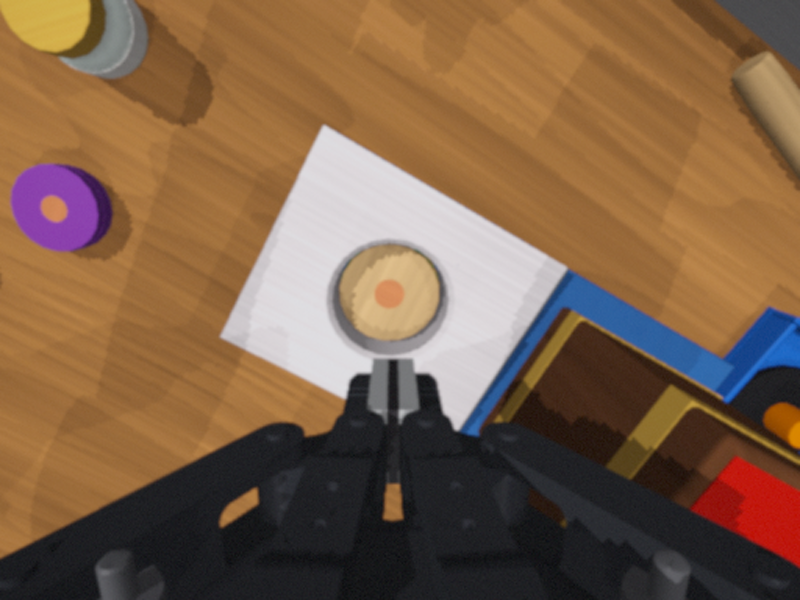

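Lap A lies flat about 17 mm below the deck, with its bush at (389,293). Now lap B.

>>> move_arm:
  increments: [0.6,-2,-1.5,0,0,0,1,-4.3,-1.5,0,0,0,1,-4.3,0,0,0,0,1,-4.3,0,0,0,0,1,-4.3,0,0,0,0,1,-4.3,0,0,0,0,1,-4.3,0,0,0,0,0.4,-2.8,0,0,0,0,0,0,0,0,0,-0.15,0,0,0,0,0,-0.15,0,0,0,0,0,-0.15,0,0,0,0,0,0]
  jaw: 0

```text
clock: 21.35
tcp_pos: [0.4271, 0.2869, 0.2431]
tcp_rot: [0.874, 0.485, -0.002, 0.0]
contact_force: [0.8, 0.5, -0.6]
opening: 0.999
gripper_force: 0.0
```

>>> move_arm:
  increments: [0,0,0,0,0,0,0,0,0,0,0,0]

```text
clock: 21.55
tcp_pos: [0.4278, 0.2873, 0.2442]
tcp_rot: [0.875, 0.484, -0.001, 0.0]
contact_force: [-0.1, 0.7, 0.7]
opening: 1.003
gripper_force: 0.0
```

Run:
```python
from seg import *
go([.4575,.3297,.021],None); laps()
```

```text
tcp [0.4278 0.2873 0.2442] tool shift cm [ 5.2   0.27 22.31] rotvec [-0.     0.001  0.   ] yaw_y -0.561 q7 -1.37
lap [0.6161 0.0222] r 0.0203 px [478. 260.]
lap [0.5669 0.2486] r 0.0288 px [367. 125.]
lap [0.4577 0.3285] r 0.0309 px [258. 123.]
```

>>> move_arm:
  increments: [2.6,0.2,2,0,0,0,2.5,0.15,3,0,0,0,0,0,4,0,0,0,0,0,4,0,0,0,0,0,3,0,0,0,0,0,1,0,0,0,0,0,0,0,0,0,0,0,0,0,0,0]

```text
clock: 22.4
tcp_pos: [0.4588, 0.3298, 0.076]
tcp_rot: [0.875, 0.485, 0.001, -0.0]
contact_force: [0.2, -0.6, 0.8]
opening: 1.002
gripper_force: 0.0
```

Run:
```python
from h import *
go([.4577,.3287,.022],None)
```

```text
tcp [0.4588 0.3298 0.076 ] tool shift cm [-0.16 -0.04  5.4 ] rotvec [ 0.001 -0.002  0.   ] yaw_y -0.558 q7 -1.48
```

>>> move_arm:
  increments: [-0.15,0,2,0,0,0,0,0,2,0,0,0,0,0,1.3,0,0,0,0,0,0,0,0,0,0,0,0,0,0,0]

```text
clock: 22.9
tcp_pos: [0.4578, 0.3283, 0.0227]
tcp_rot: [0.875, 0.485, 0.001, -0.0]
contact_force: [-0.0, 0.7, 0.0]
opening: 1.002
gripper_force: 0.0
```

>>> move_arm:
  increments: [0,0,0,0,0,0,0,0,0,0,0,0,0,0,0,0,0,0,0,0,0,0,0,0,0,0,0,0,0,0,0,0,0,0,0,0]
  jaw: 1
  force: 50

```text
clock: 23.5
tcp_pos: [0.4578, 0.3283, 0.0233]
tcp_rot: [0.875, 0.485, 0.001, -0.0]
contact_force: [-0.5, -1.5, 7.6]
opening: 0.671
gripper_force: 51.5
```

>>> move_arm:
  increments: [0,0,-2,0,0,0,0,0,-4,0,0,0,0,0,-4,0,0,0,0,0,-4,0,0,0,0,0,-4,0,0,0,0,0,0,0,0,0]

```text
clock: 24.1
tcp_pos: [0.46, 0.3302, 0.2078]
tcp_rot: [0.875, 0.485, 0.006, -0.001]
contact_force: [0.5, 0.3, -0.5]
opening: 0.675
gripper_force: 53.7
```

Run:
```python
from h import *
go([.5336,-.007,.17],None)
c=r.camera_info("wrist"); T=c["tool_from_camera"]; im=r.grab_frame("wrist")
h=cv2.cvtColor(im,cv2.COLOR_RGB2HSV); m=((h[...,0]<11)&(h[...,1]>100)&(h[...,2]>110)).astype(np.uint8); m[:215]=0;m[310:]=0;m[:,:210]=0;m[:,300:]=0
n,l,s,ce=cv2.connectedComponentsWithStats(m); i=1+np.argmax(s[1:,4]); print(s[i],ce[i])
d=T[:3,:3]@np.linalg.solve(c["mtx"],[*ce[i],1]); o=T[:3,3]; print("bush tool",(o+d*(.0046-o[2])/d[2]).round(4))
```

```text
tcp [0.46   0.3302 0.2078] tool shift cm [-24.74  24.1    3.61] rotvec [ 0.004 -0.011  0.   ] yaw_y -0.558 q7 -1.42Traceback (most recent call last):
  File "<stdin>", line 5, in <module>
    return _wrapfunc(a, 'argmax', axis=axis, out=out, **kwds)
    return bound(*args, **kwds)
ValueError: attempt to get argmax of an empty sequence
```

Run:
```python
from h import *
c=r.camera_info("wrist"); T=c["tool_from_camera"]; im=r.grab_frame("wrist")
h=cv2.cvtColor(im,cv2.COLOR_RGB2HSV); print(h[257,235:270:4].tolist())
m=((h[...,0]<13)&(h[...,1]>70)).astype(np.uint8); m[:215]=0;m[310:]=0;m[:,:210]=0;m[:,300:]=0
n,l,s,ce=cv2.connectedComponentsWithStats(m)
for i in range(1,n):
  if s[i,4]>150:
    d=T[:3,:3]@np.linalg.solve(c["mtx"],[*ce[i],1]); o=T[:3,3]; print(s[i],"bush tool",(o+d*(.0046-o[2])/d[2]).round(4))
```

```text
[[13, 139, 226], [12, 140, 228], [12, 139, 228], [13, 139, 227], [12, 140, 228], [13, 140, 228], [12, 139, 230], [12, 137, 232], [12, 138, 229]]
[235 239  33  30 540] bush tool [ 0.0006 -0.0001  0.0046]
```

>>> move_arm:
  increments: [-1.5,1.5,0,0,0,0,-3.2,3.1,0,0,0,0,-3.2,3.1,0,0,0,0,-3.2,3.1,0,0,0,0,-3.2,3.1,0,0,0,0,-3.2,3.1,0,0,0,0,-3.2,3.1,0,0,0,0,-2.7,2.6,0,0,0,0,-1.5,1.4,2,0,0,0,0,0,2.5,0,0,0,0,0,0,0,0,0,0,0,0,0,0,0]

```text
clock: 25.4
tcp_pos: [0.5287, -0.0104, 0.1558]
tcp_rot: [0.874, 0.485, -0.001, -0.001]
contact_force: [-0.2, 0.5, -0.6]
opening: 0.672
gripper_force: 53.7
```

Run:
```python
from h import *
go([.5317,-.0084,.125],None)
```

```text
tcp [ 0.5287 -0.0104  0.1558] tool shift cm [0.33 0.16 3.08] rotvec [-0.003  0.001  0.   ] yaw_y -0.557 q7 -0.82
```

>>> move_arm:
  increments: [0.33,0.15,1,0,0,0,0,0,1.5,0,0,0,0,0,0.4,0,0,0,0,0,0,0,0,0,0,0,0,0,0,0]

```text
clock: 25.9
tcp_pos: [0.5333, -0.0086, 0.1283]
tcp_rot: [0.874, 0.485, 0.0, 0.0]
contact_force: [0.9, 0.1, -0.5]
opening: 0.671
gripper_force: 53.7
```

Run:
```python
from h import *
go([.5317,-.0084,.112],None)
```

```text
tcp [ 0.5333 -0.0086  0.1283] tool shift cm [-0.07 -0.14  1.63] rotvec [ 0.001 -0.001  0.   ] yaw_y -0.557 q7 -0.84
```

>>> move_arm:
  increments: [-0.07,-0.14,0.4,0,0,0,0,0,0.3,0,0,0,0,0,0.3,0,0,0,0,0,0,0,0,0]

```text
clock: 26.3
tcp_pos: [0.531, -0.0089, 0.1174]
tcp_rot: [0.875, 0.485, -0.0, -0.0]
contact_force: [-0.5, -1.3, -0.9]
opening: 0.674
gripper_force: 53.7
```

>>> move_arm:
  increments: [0,0,0.3,0,0,0,0,0,0.3,0,0,0,0,0,0.2,0,0,0,0,0,0,0,0,0]

```text
clock: 26.7
tcp_pos: [0.5311, -0.0088, 0.1095]
tcp_rot: [0.875, 0.485, -0.0, -0.0]
contact_force: [0.1, 0.7, -0.3]
opening: 0.671
gripper_force: 53.7
```

>>> move_arm:
  increments: [0,0,0,0,0,0,0,0,0,0,0,0,0,0,0,0,0,0,0,0,0,0,0,0]
  jaw: 0

```text
clock: 27.1
tcp_pos: [0.5314, -0.0088, 0.11]
tcp_rot: [0.875, 0.485, 0.0, 0.0]
contact_force: [-0.4, -0.0, -0.1]
opening: 0.996
gripper_force: 0.0
```

>>> move_arm:
  increments: [0,0,-2,0,0,0,0,0,-3,0,0,0,0,0,-3,0,0,0,0,0,0,0,0,0,0,0,0,0,0,0,0,0,0,0,0,0,0,0,0,0,0,0]
  jaw: 1

```text
clock: 27.8
tcp_pos: [0.5305, -0.0089, 0.1887]
tcp_rot: [0.874, 0.485, -0.001, -0.001]
contact_force: [-0.8, 0.1, 0.2]
opening: 0.001
gripper_force: 0.0
```

Run:
```python
from seg import *
go([.5315,-.008,.12],None); laps(z=.096)
```

```text
tcp [ 0.5305 -0.0089  0.1887] tool shift cm [0.14 0.05 6.87] rotvec [-0.002  0.001  0.   ] yaw_y -0.558 q7 -0.81
lap [ 0.5303 -0.0081] r 0.0301 px [254. 196.]
```

>>> move_arm:
  increments: [0.14,0.05,3,0,0,0,0,0,2.5,0,0,0,0,0,1.2,0,0,0,0,0,0,0,0,0]

```text
clock: 28.25
tcp_pos: [0.531, -0.0079, 0.121]
tcp_rot: [0.874, 0.485, -0.002, -0.001]
contact_force: [-1.1, 0.8, -0.3]
opening: 0.002
gripper_force: 0.0
```

>>> move_arm:
  increments: [0,0,0.3,0,0,0,0,0,0.3,0,0,0,0,0,0.3,0,0,0,0,0,0.3,0,0,0,0,0,0.3,0,0,0,0,0,0,0,0,0]

```text
clock: 28.85
tcp_pos: [0.533, -0.0079, 0.1082]
tcp_rot: [0.875, 0.485, 0.001, 0.0]
contact_force: [0.9, -0.5, 1.5]
opening: 0.006
gripper_force: 0.6
```

>>> move_arm:
  increments: [0,0,0.3,0,0,0,0,0,0.3,0,0,0,0,0,0.2,0,0,0,0,0,0,0,0,0]

```text
clock: 29.25
tcp_pos: [0.533, -0.0079, 0.1002]
tcp_rot: [0.875, 0.485, 0.001, 0.0]
contact_force: [0.8, -0.7, 3.1]
opening: -0.0
gripper_force: 1.3
```

>>> move_arm:
  increments: [0,0,-2,0,0,0,0,0,-4,0,0,0,0,0,-4,0,0,0,0,0,-4,0,0,0,0,0,0,0,0,0,0,0,0,0,0,0]

```text
clock: 29.85
tcp_pos: [0.5326, -0.0081, 0.2404]
tcp_rot: [0.875, 0.485, 0.001, 0.0]
contact_force: [-0.4, 0.1, -0.4]
opening: 0.001
gripper_force: 0.0
```

Run:
```python
from seg import *
go([.5315,-.008,.12],None); laps(z=.08,show="pics/w7.png")
```

```text
tcp [ 0.5326 -0.0081  0.2404] tool shift cm [-0.06 -0.11 12.04] rotvec [ 0.001 -0.001  0.   ] yaw_y -0.558 q7 -0.78
lap [ 0.4595 -0.0285] r 0.0285 px [203. 232.]
lap [ 0.5302 -0.0089] r 0.0297 px [252. 181.]
```

View pics/w7.png

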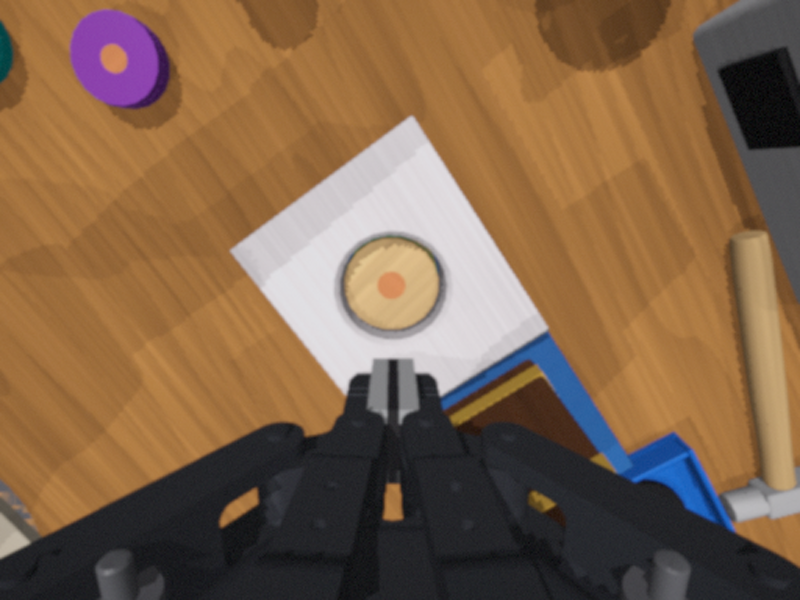

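Lap B lies flat about 13 mm below the deck, with its bush at (391,285). Both laps are in. Going round behind the block.

>>> move_arm:
  increments: [0,0,-4,0,0,0,0,0,-4,0,0,-0.15,0,0,0,0,0,-0.15,0,0,0,0,0,-0.15,0,0,0,0,0,-0.15,-3,0,0,0,0,0,-4.3,0,0,0,0,0,-4.3,0,0,0,0,0,-4.3,0,0,0,0,0,-4,0,0,0,0,0,-2,0,0,0,0,0,0,0,0,0,0,0]

```text
clock: 31.1
tcp_pos: [0.5399, -0.231, 0.317]
tcp_rot: [0.694, 0.72, -0.002, -0.002]
contact_force: [-0.1, 0.0, -0.0]
opening: -0.003
gripper_force: 0.0
```

Run:
```python
from h import *
go([.5418,-.2225,.178],.05)
c=cam("wrist"); im=r.grab_frame("wrist"); cv2.imwrite("pics/w8.png",cv2.resize(im[:,:,::-1],(800,600),interpolation=cv2.INTER_CUBIC))
np.save("w8.npy",np.hstack([c[0],c[1],c[2][:,None]]))
```

```text
tcp [ 0.5399 -0.231   0.317 ] tool shift cm [ 0.84  0.28 13.9 ] rotvec [-0.005  0.    -0.014] yaw_y 0.036 q7 0.18
```

View pics/w8.png

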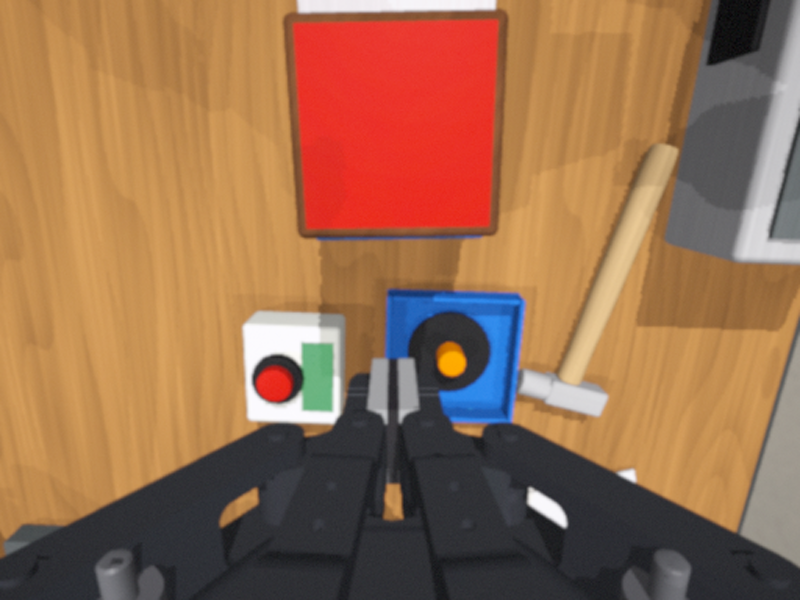

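The block's top has corners at (287,14), (506,12), (496,235) and (301,236). The button's top is at (273,384), and the cap is in the tray.

Run:
```python
from h import *
M=np.load("w8.npy"); c=(M[:,:3],M[:,3:6],M[:,6]); k=.64
d=np.array([back(c,u*k,v*k,.226) for u,v in[(286,13),(506,12),(497,236),(300,237)]]); print(d.round(4),d.mean(0).round(4))
print([round(float(np.arctan2(*(d[i]-d[j])[[1,0]])),3) for i,j in((0,3),(1,2),(1,0),(2,3))])
print("button",back(c,273*k,384*k,.063).round(4))
m=d.mean(0); u=np.array([-.049,.9988]); print("behind",m[:2]-u*.0785); go([*(m[:2]-u*.0785),.178],.049)
```

```text
[[ 0.4895 -0.1008  0.226 ]
 [ 0.581  -0.0973  0.226 ]
 [ 0.5864 -0.1903  0.226 ]
 [ 0.4935 -0.1942  0.226 ]] [ 0.5376 -0.1456  0.226 ]
[1.615, 1.629, 0.038, 0.042]
button [ 0.4338 -0.3524  0.063 ]
behind [ 0.5414585  -0.22401844]
tcp [ 0.5405 -0.2279  0.3174] tool shift cm [ 0.36  0.17 13.94] rotvec [-0.004 -0.002 -0.01 ] yaw_y 0.039 q7 0.18
```

>>> move_arm:
  increments: [0.2,0.15,4,0,0,0,0,0,4,0,0,0,0,0,3.5,0,0,0,0,0,2.2,0,0,0,0,0,0,0,0,0,0,0,0,0,0,0]

```text
clock: 31.75
tcp_pos: [0.5433, -0.2229, 0.1827]
tcp_rot: [0.691, 0.723, 0.0, -0.001]
contact_force: [0.5, 0.1, 1.3]
opening: 0.001
gripper_force: 0.0
```

>>> move_arm:
  increments: [0.5,0,0,0,0,0,0.5,0,0,0,0,0,0.4,0,0,0,0,0,0,0,0,0,0,0]

```text
clock: 32.15
tcp_pos: [0.5429, -0.2096, 0.1836]
tcp_rot: [0.692, 0.722, 0.0, 0.0]
contact_force: [0.2, 0.3, -0.1]
opening: -0.0
gripper_force: 0.0
```

>>> move_arm:
  increments: [0.3,0,0,0,0,0,0.3,0,0,0,0,0,0.2,0,0,0,0,0,0.2,0,0,0,0,0,0.2,0,0,0,0,0]

```text
clock: 32.65
tcp_pos: [0.5424, -0.202, 0.1839]
tcp_rot: [0.693, 0.721, -0.001, 0.002]
contact_force: [-1.0, -9.7, 8.3]
opening: 0.001
gripper_force: 0.0
```

>>> move_arm:
  increments: [0.2,0,0,0,0,0,0.2,0,0,0,0,0,0.1,0,0,0,0,0]

```text
clock: 32.95
tcp_pos: [0.5428, -0.1993, 0.1853]
tcp_rot: [0.693, 0.72, -0.001, 0.004]
contact_force: [-1.6, -12.2, 14.9]
opening: 0.003
gripper_force: 0.0
```

>>> move_arm:
  increments: [0.2,0,0,0,0,0,0.1,0,0,0,0,0]

```text
clock: 33.15
tcp_pos: [0.5435, -0.1971, 0.186]
tcp_rot: [0.694, 0.72, -0.001, 0.005]
contact_force: [-2.1, -13.7, 18.2]
opening: -0.001
gripper_force: 0.0
```

>>> move_arm:
  increments: [-0.5,0,0,0,0,0,-0.5,0,0,0,0,0,0,0,0,0,0,0]

```text
clock: 33.45
tcp_pos: [0.5424, -0.203, 0.1832]
tcp_rot: [0.693, 0.721, -0.0, 0.001]
contact_force: [-0.8, -6.1, 5.2]
opening: -0.001
gripper_force: 0.0
```

Run:
```python
from h import *
im=r.grab_frame("scene"); cv2.imwrite("pics/s2.png",cv2.resize(im[60:240,150:390,::-1],(800,600),interpolation=cv2.INTER_CUBIC))
go([.54,-.22,.18],.049)
```

```text
tcp [ 0.5423 -0.2029  0.1832] tool shift cm [-1.7  -0.3   0.32] rotvec [ 0.001  0.003 -0.009] yaw_y 0.04 q7 0.06
```

View pics/s2.png

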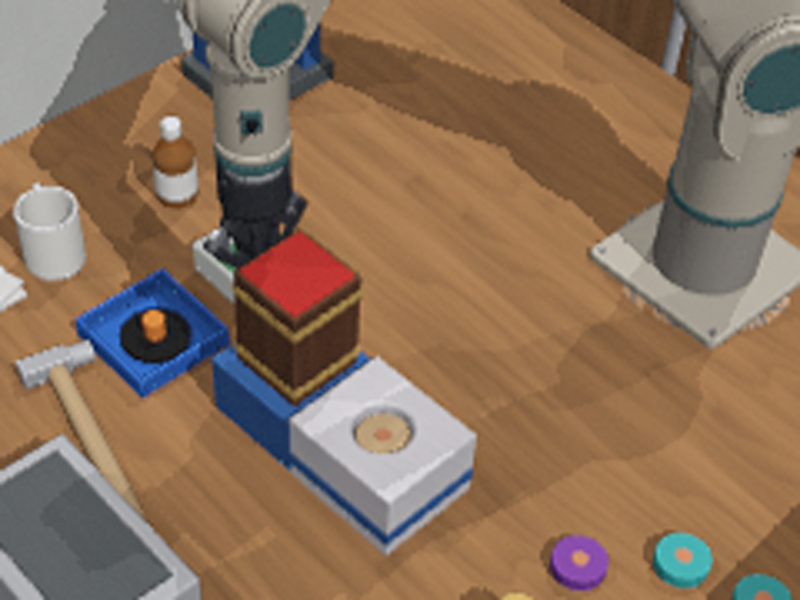

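The block still stands, short of the fence at (300,340). The gripper's underside was catching its top edge, so I'll back off, tilt the tool 0.4 rad and push lower with the tips.

>>> move_arm:
  increments: [-1.5,0,0,0,0,0,-2,0,0,0,0,0,0,0,0,0,0.1,0,0,0,0,0,0.1,0,0,0,0,0,0.1,0,0,0,0,0,0.1,0,-0.5,0,1.3,0,0,0,-0.5,0,1.3,0,0,0,0,0,0,0,0,0,0,0,0,0,0,0]

```text
clock: 34.5
tcp_pos: [0.5435, -0.2325, 0.1548]
tcp_rot: [0.677, 0.708, 0.137, -0.144]
contact_force: [0.3, 1.3, 0.6]
opening: 0.004
gripper_force: 0.0
```

```bash
cat > tl.py <<'E'
from h import *
def tilt(fwd):
    s=r.observe(); R=Ro.from_quat(s["tcp_rot"]).as_matrix(); u=np.array([-.049,.9988,0])
    print("tcp",s["tcp_pos"].round(4),"z",R[:,2].round(3),"tip",(s["tcp_pos"]+R[:,2]*.017+R[:,0]*.011).round(4),"press xy of tip",(s["tcp_pos"]+R[:,2]*.017+R[:,0]*.011-[.532,-.008,0])@np.c_[u,[.9988,.049,0]],"unit fwd in tool",(R.T@u).round(3),"down",(R.T@[0,0,-1]).round(3))
E
python3 -c "
from tl import *
tilt(0)"
```

```text
tcp [ 0.5435 -0.2325  0.1548] z [-0.018  0.389 -0.921] tip [ 0.5427 -0.2158  0.1435] press xy of tip [-0.20805609  0.00050444] unit fwd in tool [ 0.921 -0.004  0.39 ] down [-0.39   0.001  0.921]
```

>>> move_arm:
  increments: [0.92,0,0.39,0,0,0,0.92,0,0.39,0,0,0,0.28,0,0.12,0,0,0,0.18,0,0.08,0,0,0,0.18,0,0.08,0,0,0]

```text
clock: 35.0
tcp_pos: [0.5425, -0.2078, 0.1551]
tcp_rot: [0.678, 0.708, 0.137, -0.143]
contact_force: [-0.1, -0.3, -1.0]
opening: 0.004
gripper_force: 0.0
```

>>> move_arm:
  increments: [0.18,0,0.08,0,0,0,0.18,0,0.08,0,0,0,0.18,0,0.08,0,0,0]

```text
clock: 35.3
tcp_pos: [0.5427, -0.2058, 0.155]
tcp_rot: [0.68, 0.707, 0.137, -0.141]
contact_force: [0.9, -7.5, 3.8]
opening: -0.0
gripper_force: 3.6
```

```bash
python3 -c "
from tl import *
tilt(0)"
```

```text
tcp [ 0.5427 -0.2058  0.155 ] z [-0.013  0.384 -0.923] tip [ 0.542  -0.1891  0.1435] press xy of tip [-0.18139494  0.00114915] unit fwd in tool [ 0.923 -0.01   0.384] down [-0.384 -0.002  0.923]
```

>>> move_arm:
  increments: [0.2,0,0.08,0,0,0,0.2,0,0.08,0,0,0,0.2,0,0.08,0,0,0]

```text
clock: 35.6
tcp_pos: [0.5427, -0.199, 0.155]
tcp_rot: [0.68, 0.707, 0.137, -0.141]
contact_force: [0.1, -6.3, 2.1]
opening: -0.005
gripper_force: 3.2
```

>>> move_arm:
  increments: [0.2,0,0.08,0,0,0,0.2,0,0.08,0,0,0,0.2,0,0.08,0,0,0]

```text
clock: 35.9
tcp_pos: [0.5422, -0.1933, 0.155]
tcp_rot: [0.68, 0.707, 0.136, -0.14]
contact_force: [-0.2, -11.3, 5.2]
opening: -0.002
gripper_force: 5.4
```

```bash
python3 -c "
from tl import *
tilt(0)"
```

```text
tcp [ 0.5422 -0.1933  0.155 ] z [-0.013  0.383 -0.923] tip [ 0.5416 -0.1766  0.1435] press xy of tip [-0.16889556  0.00134424] unit fwd in tool [ 0.923 -0.01   0.384] down [-0.384 -0.002  0.923]
```

It's at the fence: the force has risen and the position matches. Now backing off, rising and pushing near the top.

>>> move_arm:
  increments: [-0.9,0,-0.4,0,0,0,-0.9,0,-0.4,0,0,0,1.3,0,-3.2,0,0,0,1.3,0,-3.2,0,0,0,0,0,0,0,0,0,0,0,0,0,0,0]

```text
clock: 36.5
tcp_pos: [0.5426, -0.2101, 0.2248]
tcp_rot: [0.678, 0.707, 0.138, -0.143]
contact_force: [-0.0, 0.3, -1.2]
opening: 0.002
gripper_force: 0.0
```

```bash
python3 -c "
from tl import *
tilt(0)"
```

```text
tcp [ 0.5426 -0.2101  0.2248] z [-0.015  0.389 -0.921] tip [ 0.542  -0.1933  0.2134] press xy of tip [-0.18559828  0.00086351] unit fwd in tool [ 0.921 -0.007  0.389] down [-0.389 -0.001  0.921]
```

>>> move_arm:
  increments: [0.92,0,0.39,0,0,0,0.46,0,0.2,0,0,0,0.46,0,0.2,0,0,0,0.46,0,0.2,0,0,0,0.46,0,0.2,0,0,0]

```text
clock: 37.0
tcp_pos: [0.5418, -0.1829, 0.2243]
tcp_rot: [0.68, 0.707, 0.137, -0.141]
contact_force: [-0.9, -8.5, 7.3]
opening: -0.003
gripper_force: 4.6
```

>>> move_arm:
  increments: [0.5,0,0.2,0,0,0,0.5,0,0.2,0,0,0,0.5,0,0.2,0,0,0,0.5,0,0.2,0,0,0]

```text
clock: 37.4
tcp_pos: [0.5414, -0.1603, 0.2253]
tcp_rot: [0.679, 0.707, 0.137, -0.141]
contact_force: [-0.1, -6.2, 8.6]
opening: -0.001
gripper_force: 4.5
```

```bash
python3 -c "
from tl import *
tilt(0); print(r.observe()['wrist_torque'])"
```

```text
tcp [ 0.5414 -0.1603  0.2253] z [-0.013  0.386 -0.923] tip [ 0.5408 -0.1436  0.2138] press xy of tip [-0.13585728  0.0021399 ] unit fwd in tool [ 0.923 -0.01   0.386] down [-0.386 -0.003  0.923]
[-0.91987972  0.05193682  0.01910503]
```

>>> move_arm:
  increments: [0.5,0,0.2,0,0,0,0.5,0,0.2,0,0,0,0.5,0,0.2,0,0,0,0.5,0,0.2,0,0,0]

```text
clock: 37.8
tcp_pos: [0.5404, -0.137, 0.2259]
tcp_rot: [0.679, 0.707, 0.138, -0.142]
contact_force: [0.5, -3.5, 8.5]
opening: -0.001
gripper_force: 3.4
```

>>> move_arm:
  increments: [0.5,0,0.2,0,0,0,0.5,0,0.2,0,0,0,0.5,0,0.2,0,0,0]

```text
clock: 38.1
tcp_pos: [0.5384, -0.1195, 0.2251]
tcp_rot: [0.678, 0.708, 0.137, -0.144]
contact_force: [0.4, -0.1, -0.7]
opening: 0.001
gripper_force: 0.0
```

```bash
python3 -c "
from tl import *
tilt(0); im=r.grab_frame('scene'); cv2.imwrite('pics/s3.png',cv2.resize(im[60:240,150:390,::-1],(800,600),interpolation=cv2.INTER_CUBIC))"
```

```text
tcp [ 0.5384 -0.1195  0.2251] z [-0.017  0.39  -0.921] tip [ 0.5376 -0.1028  0.2137] press xy of tip [-0.09493078  0.00099686] unit fwd in tool [ 0.921 -0.006  0.39 ] down [-0.39   0.001  0.921]
```

>>> move_arm:
  increments: [0.6,0,-1.4,0,0,0,0,0,-3,0,0,0,0,0,-4,0,0,0,0,0,-4,0,-0.1,0,-2,0,0,0,-0.1,0,-4,0,0,0,-0.1,0,-4,0,0,0,-0.1,0,-4,0,0,0,0,0,-4,0,0,0,0,0,0,0,0,0,0,0]

```text
clock: 39.15
tcp_pos: [0.5458, -0.3481, 0.3222]
tcp_rot: [0.695, 0.719, -0.002, 0.0]
contact_force: [-0.2, 0.0, 0.3]
opening: -0.002
gripper_force: 0.0
```

Run:
```python
from h import *
go([.4345,-.351,.11],None)
a=r.grab_frame("scene")[60:240,150:390]; b=r.grab_frame("top")[150:270,200:440]
f=lambda x,w,h:cv2.resize(x[:,:,::-1],(w,h),interpolation=cv2.INTER_CUBIC)
cv2.imwrite("pics/s4.png",np.hstack([np.vstack([f(a,400,300),f(b,400,200)]),f(r.grab_frame("wrist"),400,500)]))
```

```text
tcp [ 0.5458 -0.3481  0.3222] tool shift cm [  0.15 -11.06  21.26] rotvec [-0.003  0.003  0.   ] yaw_y 0.034 q7 0.32
```

View pics/s4.png

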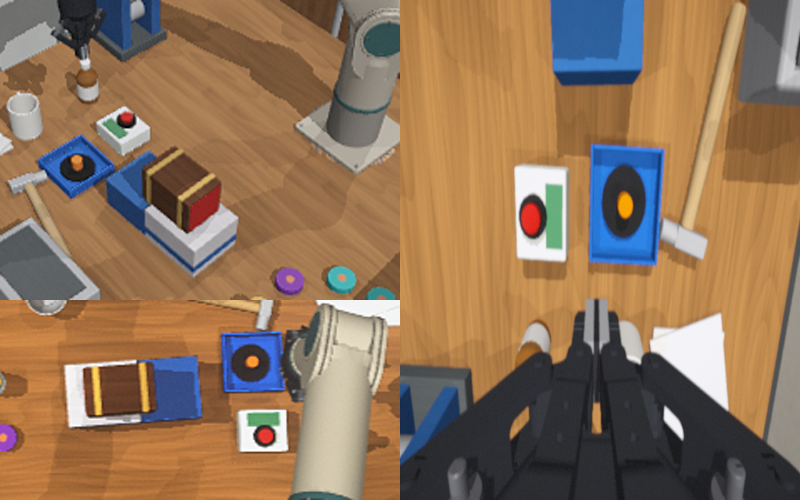

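The block lies on its side on the deck, covering the well, in both views. The cap is in the tray, and the button is at wrist pixel (132,215) in its panel. Pressing the button next.

Run:
```python
from h import *
b=back(cam("wrist"),132*1.28,215*.768,.063); print(b.round(4)); go([.4345,-.351,.085],None)
```

```text
[ 0.4375 -0.3471  0.063 ]
tcp [ 0.5478 -0.3399  0.3232] tool shift cm [ -0.68 -11.34  23.83] rotvec [-0.001 -0.002 -0.   ] yaw_y 0.043 q7 0.32
```

>>> move_arm:
  increments: [-0.2,-3,0,0,0,0,-0.1,-4,0,0,0,0,-0.1,-4.15,2,0,0,0,0,0,4.5,0,0,0,0,0,4.5,0,0,0,0,0,4.5,0,0,0,0,0,4,0,0,0,0,0,2,0,0,0,0,0,0,0,0,0,0,0,0,0,0,0]

```text
clock: 40.3
tcp_pos: [0.4376, -0.3486, 0.1097]
tcp_rot: [0.691, 0.722, 0.0, 0.0]
contact_force: [-0.3, -0.7, 0.5]
opening: -0.001
gripper_force: 0.0
```

Run:
```python
from h import *
go([.4365,-.3485,.074],None)
```

```text
tcp [ 0.4376 -0.3486  0.1097] tool shift cm [ 0.01 -0.11  3.57] rotvec [ 0.001 -0.001  0.   ] yaw_y 0.044 q7 0.27
```

>>> move_arm:
  increments: [0,-0.1,1.5,0,0,0,0,0,1,0,0,0,0,0,0.4,0,0,0,0,0,0.3,0,0,0,0,0,0.3,0,0,0,0,0,0.2,0,0,0]

```text
clock: 40.9
tcp_pos: [0.4367, -0.3499, 0.0771]
tcp_rot: [0.692, 0.722, -0.001, 0.001]
contact_force: [-10.9, 8.0, 56.2]
opening: 0.001
gripper_force: 28.2
```

>>> move_arm:
  increments: [0,0,0.2,0,0,0,0,0,0.2,0,0,0,0,0,0,0,0,0]

```text
clock: 41.2
tcp_pos: [0.4368, -0.3499, 0.0768]
tcp_rot: [0.692, 0.722, -0.001, 0.002]
contact_force: [-15.1, 9.5, 72.1]
opening: -0.004
gripper_force: 36.1
```

>>> move_arm:
  increments: [0,0,-0.5,0,0,0,0,0,0,0,0,0]

```text
clock: 41.4
tcp_pos: [0.4367, -0.35, 0.0776]
tcp_rot: [0.692, 0.722, -0.0, 0.002]
contact_force: [-6.2, 4.3, 34.3]
opening: 0.003
gripper_force: 17.2
```

>>> move_arm:
  increments: [0,0,-0.2,0,0,0,0,0,0,0,0,0]

```text
clock: 41.6
tcp_pos: [0.4366, -0.35, 0.0779]
tcp_rot: [0.692, 0.722, -0.0, 0.001]
contact_force: [-2.4, 1.8, 19.6]
opening: 0.002
gripper_force: 9.4
```

>>> move_arm:
  increments: [0,0,-0.2,0,0,0,0,0,0,0,0,0]

```text
clock: 41.8
tcp_pos: [0.4366, -0.35, 0.0786]
tcp_rot: [0.692, 0.722, 0.0, 0.001]
contact_force: [0.8, 1.2, 4.8]
opening: -0.002
gripper_force: 2.3
```

>>> move_arm:
  increments: [0,0,-0.2,0,0,0,0,0,0,0,0,0]

```text
clock: 42.0
tcp_pos: [0.4366, -0.35, 0.0798]
tcp_rot: [0.692, 0.722, 0.0, 0.001]
contact_force: [1.3, 0.3, 3.4]
opening: -0.001
gripper_force: 1.9
```

>>> move_arm:
  increments: [0,0,-0.2,0,0,0,0,0,0,0,0,0]

```text
clock: 42.2
tcp_pos: [0.4365, -0.35, 0.0814]
tcp_rot: [0.692, 0.722, 0.0, 0.001]
contact_force: [2.3, -0.4, 2.0]
opening: -0.0
gripper_force: 1.4
```

The hard stop, then a 5 N spring return over the full travel, shows the button was fully pressed. Retreating and checking.

>>> move_arm:
  increments: [0,0,-2,0,0,0,0,0,-4,0,0,0,0,0,-4,0,0,0,0,0,-4,0,0,0,0,0,-4,0,0,0,0,0,0,0,0,0,0,0,0,0,0,0]

```text
clock: 42.9
tcp_pos: [0.4351, -0.3501, 0.2612]
tcp_rot: [0.692, 0.722, -0.0, 0.0]
contact_force: [-0.3, 0.1, -1.2]
opening: -0.003
gripper_force: 0.0
```

Run:
```python
from h import *
im=r.grab_frame("scene"); h=cv2.cvtColor(im,cv2.COLOR_RGB2HSV)
m=((h[...,0]>8)&(h[...,0]<17)&(h[...,1]>200)&(h[...,2]>180)).astype(np.uint8)
n,l,s,ce=cv2.connectedComponentsWithStats(m); print([(ce[i].round(),int(s[i,4])) for i in range(1,n) if s[i,4]>15])
print("expected knob px",proj(cam("scene"),[.598,-.336,.039])); print(r.observe()["contact_force"])
r.close_job()
```

```text
[]
expected knob px [195.67520819 155.07006322]
[-0.86771121  0.29873509 -0.01998976]
the job is handed in; nothing more can be done
```

The job is handed in: the cap is in the tray, both laps found are pressed about 13 mm or more below the deck, the block lies on its side over the well, and the button was pressed fully down (fingertip force reached 72 N). My last automatic check on the cap found nothing, so I am relying on the picture from just before the button press.

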